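# Seat the striker tin's lid set, then lift off the domed cover and hold it

### The job

Show the customer the striker that lies under the cover: take the closed lid set by the rim of its inner lid (the cover only rests on it), carry it level to the open tin and lower it in, not dropping it, until the inner lid sits fully home with the cover still on. Then let go, take the cover by its knob and lift it alone straight up, leaving the inner lid seated with the striker lying on it. Finish while holding the cover still and level in the gripper about 10 cm above the lid, over the tin; leave the tin standing where it is and do not disturb the other pieces on display.

Things in the scene. Friction and masses are not known exactly. Their poses are not given: they have to be found in the camera images.
- coin_tin: Open round steel tin, upright, loose, 0.45 kg: 56 mm outside diameter, 60 mm tall, wall 4 mm, so the mouth at its top is 48 mm wide (the inner lid's plug has 1.5 mm clearance all round); a few coins lie at the bottom, clear of the plug. Origin at the centre of its underside, z up.
- inner_lid_rim (a point): Inner lid, maple, 0.12 kg: round rim 62 mm wide, 14 mm thick (widest part of the lid set, grip it there, any yaw) over a plug 45 mm wide, 16 mm long, lowest 6 mm tapered. Point: rim centre, 23 mm above the plug's foot, which stands on the table. Home: rim on the tin's mouth, point 67 mm above the tin's underside. On top, a fence (outside 46, inside 42, 4 mm high) locates cover and striker.
- cover_knob (a point): Outer lid: steel cover 54 mm wide (inside 49), 13 mm tall, flat top, 0.09 kg, standing loose on the inner lid's rim round the fence, 4 mm in from its edge. Black round knob in its middle, 18 mm wide (neck 10), 20 mm high. Point: on the knob's axis 11 mm above the cover's top, 9 mm below the knob's top, 24 mm above the cover's lower edge; with the cover on, 31 mm above the inner lid's rim centre.
- striker_center (a point): Translucent blue acrylic striker, disc 40 mm in diameter, 8 mm thick, lying flat on the inner lid inside the fence, hidden under the cover. This point is its centre, 11 mm above the rim centre of the inner lid.
- coin_tray: Bystander, leave alone: maple coin tray 90 x 120 mm, 16 mm tall, rounded edges; origin at the centre of its underside.
- coin0_center (a point): Bystander: black wooden carrom coin, 31 mm in diameter, 8.5 mm thick, in the tray; point at its centre.
- coin1_center (a point): Bystander: second black wooden carrom coin, the same, in the tray; point at its centre.
- pocket_ring: Bystander: chrome pocket ring, 54 mm outside diameter, 8 mm high, lying flat; origin at the centre of its underside.
- lamp: Bystander: brass bayonet lamp socket on a round base 64 mm in diameter, with a frosted bulb half in, 111 mm tall in all, bulb 45 mm wide; origin at the centre of its underside.
Things that resemble listed ones, but are neither listed nor needed, are in the scene too. What is shaped like the part that bears inner_lid_rim but blue, purple or red is not meant.

How it is judged:
By the outcome, as a careful person would: the job done as asked, in the order asked, and still so for the second after the job is handed in, while the arm keeps its last pose, push and grip.
It also fails if it takes over 61 s, if anything falls off the work surface, if the arm or the gripper's body presses on something with over 40 N, if the wrist force passes 120 N, or if a joint passes its speed limit or range.

### The arm

A 6-joint arm with a two-finger parallel gripper is mounted at the origin on the work surface. World frame = base frame: x ahead of the robot, y to its left, z up, the work surface at z = 0. Lengths are in mm, angles in degrees, forces in N, time in s.
With the tool pointing down it reaches from about 350 to 850 mm from the base axis. Payload 8.1 kg.
Tool frame: the origin (TCP) lies at the very end of the fingers, on their centre line; the grasp point (between the pads) lies 19 mm behind it; z points along the fingers, y is the line along which they close (so a half turn about z gives the same grasp; the last joint's range is limited). The gripper opens to 85 mm and grips with 20 to 120 N. Pads are 22 mm wide; open, the fingers measure 114 mm over their backs; the gripper's body (76 mm by 85 mm) begins 54 mm behind the grasp point. The pads swing forward as they close: fully open they stand 13 mm farther back than shut.
Start: joints at [-73.018, 7.471, 85.268, -0, 87.261, -4.893], TCP at [223.575, -556.794, 205.092] pointing down, gripper open.
Joint ranges: [-169.43, 169.43], [-51.17, 129.36], [1.28, 143.12], [-76.62, 256.62], [0, 156.53], [-152.29, 152.29]. Speed limits (degrees/s): [136.94, 136.94, 159.86, 180, 180, 180].

### API

Orientations are given as [roll, pitch, yaw] about the fixed x, y, z axes, in that order (R = Rz(yaw) Ry(pitch) Rx(roll)).
In Python, from bench import sense, eyes, job, models gives the robot as it stands. The module is installed in compiled form; this text tells all that it offers.
- The arm moves only by the tool apply_moves, never from a script. Its argument "rows" is a list of rows, each a list of 6 numbers: the shift along the tool's x, y, z in mm, then the turn, a rotation vector about the tool's x, y, z in rad. In form: [[dx, dy, dz, rx, ry, rz], ...]. A call has exactly 5 rows; each row shifts and turns the commanded pose from where the row before left it, along the tool's axes as they then stand; what a row does not reach is not made up. A row lasts 1/8 s, in which the tool goes at most 62.5 mm and 10.7 degrees, less where a joint would pass 70% of its speed; a pose out of reach is approached as far as the arm can. A call is refused whole if a number of a shift passes 62.5 or a number of a turn 0.188, either way. A call with a gripper value outside its range is refused whole. "fingers" is the finger opening in mm, from 0 to 85.4, set as the call begins (left out, the last holds). The fingers move at their own pace and stop on an object; "grip_force" is the grip in N (left out, the last holds). Time passes only in rows, so rows that do not move let the fingers close, or fill a call up. It gives the time, the measured TCP pose, the force, the opening and the grip force at its end, in the units of the state.
- sense(): the state, without advancing time (a new reading comes with each control period).
- eyes.snapshot(name): name is "scene" or "top" or "wrist"; returns (picture, depth): 400x640x3 uint8, red, green, blue; 400x640 float32, mm along the optical axis (not along the pixel's ray), 0 where there is no reading.
- eyes.get_calibration(name): a dict with "intrinsics" (3x3 intrinsics, pixels), "R" (3x3) and "t" (3): a world point X has camera coordinates R X + t; the wrist camera has in their place "mount" (4x4, takes a point from camera to tool coordinates, whose origin is the TCP and whose axes are the flange's). Camera axes: x right, y down, z forward; pixel columns grow to the right and rows downward; lengths in mm; the calibration is good to about 2 mm. A picture is of the moment at which its call begins: read the wrist's pose just before it. get_calibration takes no time and is no camera call.
- job.hand_in(): hands the job in; it is judged then, once.
Trained networks look in the newest picture that a camera, given by its name, has taken for a name from the list of things; names that differ only in an ending like _2 or _b are one class to them, and where a whole thing is asked for, a point or a joint stands for the part that bears it (a point fixed in the world has none). Each returns a list of dicts, best first, with "confidence" (0 to 1); they miss things now and then, are a little off and sometimes report something else, mostly with a low value. They report only what shows in the picture. A call takes as long as a camera call. They do not tell look-alikes from the thing itself.
- models.boxes_of(name, camera): "xyz" ([x, y, z] in mm, in world coordinates, good to about 4 mm: the middle of the surface that is visible of it).
- models.cut_out(name, camera): "pixels" (400x640 bool, what is visible of it).
- models.place_of(name, camera): "xyz" ([x, y, z] in mm, in world coordinates, good to about 4 mm: a listed point, or the origin of a listed thing).
The state is a dict: "time": time; "joint_pos": joint angles; "qd": joint speeds; "joint_efforts": joint torques, N m; "tool_pos": TCP position; "tcp_rot": TCP orientation; "ft_force": force on the tool from outside, world axes, zero at the start; "wrist_torque": the same for the moment, N m; "finger_gap": finger opening in mm; "grip_force": force on a finger pad.
Only numpy, scipy, OpenCV 4.12 (cv2) and the standard library are available. Lean on these libraries where they do the work, as an engineer would, in place of code of your own. Each camera call takes 0.05 s, during which the arm holds its last target. There are 200 camera calls.

## Working session

There is one attempt and no reset: what is moved stays moved. The work goes in short steps, Python scripts to look and compute and a tool call to move; the robot and the scene stay as the last step left them, time stands still between calls to the robot, and variables do not carry over. Pictures are saved under pics/ and viewed, at most 10 in all, crops included, and the job is handed in when it is done.

Besides the shell and the picture viewer there is one more tool, called after "Emit:" by a JSON object that holds its "op" and its "data", one argument or row to a line. apply_moves: Moves the arm, as the interface text tells. Its arguments: {"type":"object","properties":{"rows":{"type":"array"},"fingers":{"type":"number"},"grip_force":{"type":"number"}},"required":["rows"]}

```bash
mkdir -p pics; cat > h.py <<'E'
import numpy as np, cv2
from bench import sense, eyes, job, models
E
python3 - <<'E'
from h import *
s=sense();print(s['time'],s['tool_pos'],s['tcp_rot'],s['finger_gap'])
for c in ['scene','top']:
    p,d=eyes.snapshot(c);cv2.imwrite(f'pics/{c}0.png',p[:,:,::-1])
    k=eyes.get_calibration(c);K=k['intrinsics']
    for n in ['coin_tin','inner_lid_rim','cover_knob','coin_tray','pocket_ring','lamp']:
        for r in models.place_of(n,c)[:4]:
            q=K@(k['R']@r['xyz']+k['t']);print(c,n,np.round(r['xyz']),round(r['confidence'],2),np.round(q[:2]/q[2]))
E
```

```text
0.0 [ 223.3879427  -556.20891824  204.03166138] [-1.79893622e+02 -8.32907195e-03  2.18734150e+01] 85.30007079087
scene coin_tin [ 480. -157.   -2.] 0.79 [247. 209.]
scene inner_lid_rim [517.   9.  26.] 0.75 [327. 206.]
scene inner_lid_rim [466. 229.  22.] 0.75 [427. 186.]
scene inner_lid_rim [364. 138.  22.] 0.74 [377. 160.]
scene inner_lid_rim [488. 120.  19.] 0.7 [378. 196.]
scene cover_knob [490. 121.  52.] 0.79 [380. 185.]
scene coin_tray [ 749. -235.    0.] 0.74 [191. 320.]
scene pocket_ring [748. 213.   1.] 0.79 [456. 301.]
scene lamp [736.  -6.   2.] 0.88 [328. 303.]
scene lamp [491. 123.  52.] 0.51 [380. 185.]
scene lamp [486. 121.  22.] 0.27 [378. 195.]
top coin_tin [ 487. -162.    2.] 0.73 [399. 217.]
top inner_lid_rim [386.  34.  20.] 0.78 [320. 259.]
top inner_lid_rim [366. 136.  20.] 0.7 [278. 268.]
top inner_lid_rim [460. 234.  22.] 0.67 [238. 230.]
top inner_lid_rim [516.  11.  22.] 0.65 [329. 206.]
top cover_knob [488. 127.  56.] 0.74 [280. 217.]
top coin_tray [ 749. -237.    1.] 0.88 [425. 114.]
top pocket_ring [ 485. -161.    0.] 0.66 [398. 218.]
top pocket_ring [740. 215.   1.] 0.61 [247. 119.]
top lamp [734. -10.  -6.] 0.96 [336. 121.]
```

View pics/scene0.png

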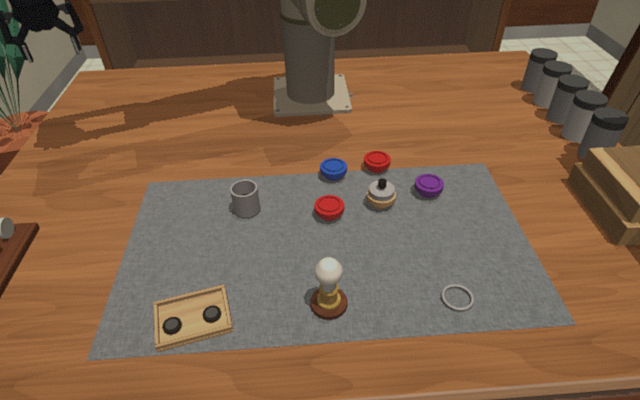

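View pics/top0.png

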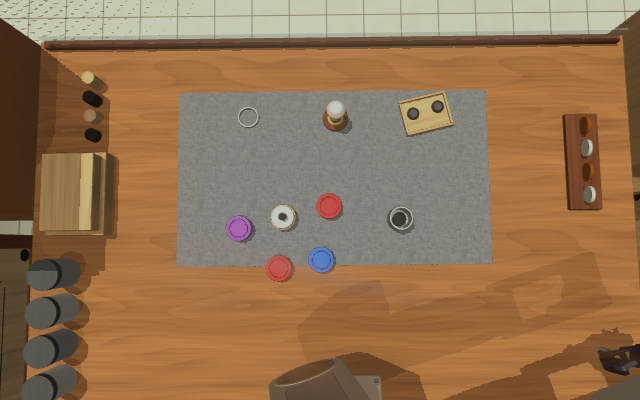

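Scene view: the candidates for the lid set are a maple/steel piece with black knob at scene (380,190) / top (282,217), and look-alikes in red (top 329,206 and 279,268), blue (321,260) and purple (239,229). Only the first is maple, with a steel cover and knob. The tin is at top (400,218).

```bash
python3 - <<'E'
from h import *
p=cv2.imread('pics/scene0.png');q=cv2.imread('pics/top0.png')
a=cv2.resize(p[140:240,310:450],(700,500),interpolation=3)
cv2.imwrite('pics/crop.png',a)
print(eyes.get_calibration('wrist'))
E
```

```text
{'intrinsics': array([[320.25101313,   0.        , 321.66213854],
       [  0.        , 320.25101313, 198.68952248],
       [  0.        ,   0.        ,   1.        ]]), 'mount': array([[-1.90658858e-04, -9.60414085e-01, -2.78576289e-01,
         6.99732723e+01],
       [ 9.99999961e-01, -2.40426081e-04,  1.44483742e-04,
         3.34890847e-01],
       [-2.05741226e-04, -2.78576250e-01,  9.60414093e-01,
        -1.69445988e+02],
       [ 0.00000000e+00,  0.00000000e+00,  0.00000000e+00,
         1.00000000e+00]])}
```

View pics/crop.png

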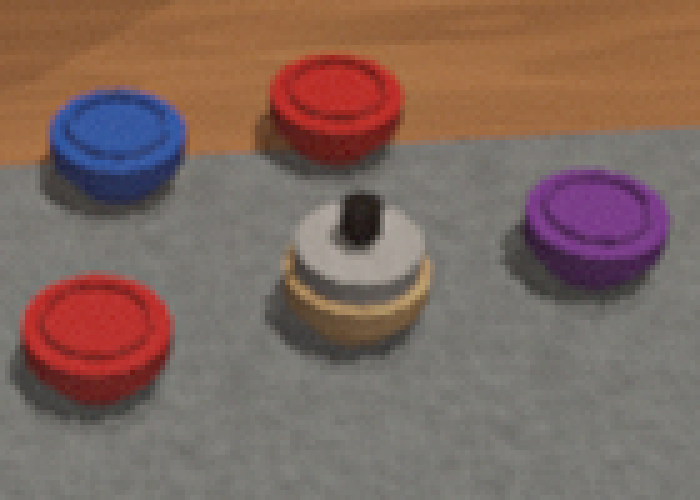

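The crop confirms it: maple rim, steel cover and black knob at crop (360,265); the others are plain red, blue and purple. First I go over the tin for a close wrist look.

Emit:
{"op": "apply_moves", "data": {
  "rows": [
    [39,-27,6,0,0,0],
    [39,-27,6,0,0,0],
    [39,-27,6,0,0,0],
    [39,-27,6,0,0,0],
    [39,-27,6,0,0,0]
  ],
  "fingers": 85,
  "grip_force": 40
}}

```text
time: 1.32
tool_pos: [355.0, -357.6, 175.1]
tcp_rot: [180.0, -0.0, 21.9]
ft_force: [-0.4, 0.7, -0.7]
finger_gap: 85.0
grip_force: 0.0
```

Emit:
{"op": "apply_moves", "data": {
  "rows": [
    [39,-27,6,0,0,0],
    [39,-27,6,0,0,0],
    [39,-27,6,0,0,0],
    [39,-27,6,0,0,0],
    [39,-27,6,0,0,0]
  ]
}}

```text
time: 1.95
tool_pos: [485.7, -159.6, 145.2]
tcp_rot: [180.0, -0.0, 21.9]
ft_force: [0.3, -0.1, -0.2]
finger_gap: 84.8
grip_force: 0.0
```

Emit:
{"op": "apply_moves", "data": {
  "rows": [
    [0,0,0,0,0,-0.186],
    [0,0,0,0,0,-0.186],
    [0,0,0,0,0,-0.186],
    [0,0,0,0,0,-0.186],
    [0,0,0,0,0,-0.186]
  ]
}}

```text
time: 2.58
tool_pos: [485.0, -160.9, 145.2]
tcp_rot: [180.0, 0.0, 75.5]
ft_force: [-0.6, 0.1, 0.2]
finger_gap: 85.1
grip_force: 0.0
```

Emit:
{"op": "apply_moves", "data": {
  "rows": [
    [0,0,0,0,0,0],
    [0,0,0,0,0,0],
    [0,0,0,0,0,0],
    [0,0,0,0,0,0],
    [0,0,0,0,0,0]
  ]
}}

```text
time: 3.2
tool_pos: [484.9, -160.9, 145.1]
tcp_rot: [-180.0, -0.0, 75.1]
ft_force: [-0.2, -0.6, 0.5]
finger_gap: 85.0
grip_force: 0.0
```

```bash
cat >> h.py <<'E'
from scipy.spatial.transform import Rotation as Ro
def pose():
    s=sense();T=np.eye(4);T[:3,:3]=Ro.from_euler('xyz',s['tcp_rot'],degrees=True).as_matrix();T[:3,3]=s['tool_pos'];return T,s
def cloud(name='wrist',save=None):
    T,s=pose();p,d=eyes.snapshot(name);k=eyes.get_calibration(name);K=k['intrinsics']
    v,u=np.indices(d.shape);c=np.stack([(u-K[0,2])/K[0,0]*d,(v-K[1,2])/K[1,1]*d,d],-1)
    if name=='wrist': M=T@k['mount'];w=c@M[:3,:3].T+M[:3,3]
    else: w=(c-k['t'])@k['R']
    w[d<=0]=np.nan
    if save: cv2.imwrite(save,p[:,:,::-1])
    return w,p
def near(w,xy,r,z0,z1):
    m=(np.hypot(w[...,0]-xy[0],w[...,1]-xy[1])<r)&(w[...,2]>z0)&(w[...,2]<z1);return w[m]
def circ(P):
    (x,y),r=cv2.minEnclosingCircle(P[:,:2].astype(np.float32))
    A=np.c_[2*P[:,:2],np.ones(len(P))];b=(P[:,:2]**2).sum(1);s=np.linalg.lstsq(A,b,rcond=None)[0]
    return np.round([x,y,r,s[0],s[1],np.sqrt(s[2]+s[0]**2+s[1]**2),np.median(P[:,2]),len(P)],1)
E
python3 - <<'E'
from h import *
w,p=cloud(save='pics/w_tin.png')
print(circ(near(w,(485,-160),45,54,66)),circ(near(w,(485,-160),45,58,62)))
P=near(w,(485,-160),90,-8,8);print('table z',np.median(P[:,2]))
print(models.place_of('coin_tin','wrist'))
E
```

```text
[ 481.1 -159.8   27.9  481.4 -159.3   25.6   60.3 1111. ] [ 481.2 -159.8   27.9  481.3 -159.5   25.7   60.4  945. ]
table z 1.2635196485499307
[{'xyz': [482.2, -160.6, 3.5], 'confidence': 0.81}]
```

View pics/w_tin.png

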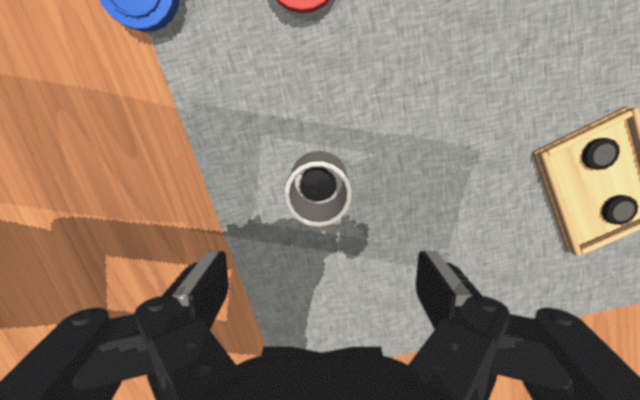

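The tin shows at wrist (319,187); its mouth fits at (481.2, −159.7, 60.4), r 27.9, which matches 28. Next I go over the lid set.

Emit:
{"op": "apply_moves", "data": {
  "rows": [
    [40,-10,0,0,0,0],
    [40,-10,0,0,0,0],
    [40,-10,0,0,0,0],
    [40,-10,0,0,0,0],
    [40,-10,0,0,0,0]
  ]
}}

```text
time: 3.92
tool_pos: [487.8, 46.5, 145.2]
tcp_rot: [180.0, -0.0, 75.1]
ft_force: [0.4, 0.7, -0.5]
finger_gap: 85.0
grip_force: 0.0
```

Emit:
{"op": "apply_moves", "data": {
  "rows": [
    [38,-10,0,0,0,0],
    [38,-9,0,0,0,0],
    [0,0,0,0,0,0],
    [0,0,0,0,0,0],
    [0,0,0,0,0,0]
  ]
}}

```text
time: 4.55
tool_pos: [489.0, 122.6, 145.1]
tcp_rot: [180.0, 0.0, 75.1]
ft_force: [0.4, 0.7, 0.4]
finger_gap: 85.2
grip_force: 0.0
```

```bash
python3 - <<'E'
from h import *
w,p=cloud(save='pics/w_lid.png');T,s=pose();print(s['tool_pos'],s['tcp_rot'])
c=(489,124)
print('rim',circ(near(w,c,45,27,33)));print('cover',circ(near(w,c,45,40,46)));print('knob',circ(near(w,c,45,58,67)));
P=near(w,c,90,-8,8);print('table z',np.median(P[:,2]))
for n in ['inner_lid_rim','cover_knob']:print(n,models.place_of(n,'wrist')[:3])
E
```

```text
[488.9733346  122.59310395 145.09022015] [1.79996730e+02 1.10066599e-02 7.50827483e+01]
rim [487.9 123.6  31.  488.  122.9  29.2  30.5 561. ]
cover [ 488.2  123.4   27.   488.1  123.3   20.2   43.7 2438. ]
knob [488.2 123.7   9.  488.4 124.    6.4  63.6 376. ]
table z 1.2684749056757028
inner_lid_rim [{'xyz': [518.3, 12.9, 23.5], 'confidence': 0.74}, {'xyz': [382.7, 33.2, 24.7], 'confidence': 0.7}, {'xyz': [365.0, 133.0, 20.9], 'confidence': 0.56}]
cover_knob [{'xyz': [485.8, 122.4, 54.8], 'confidence': 0.82}]
```

View pics/w_lid.png

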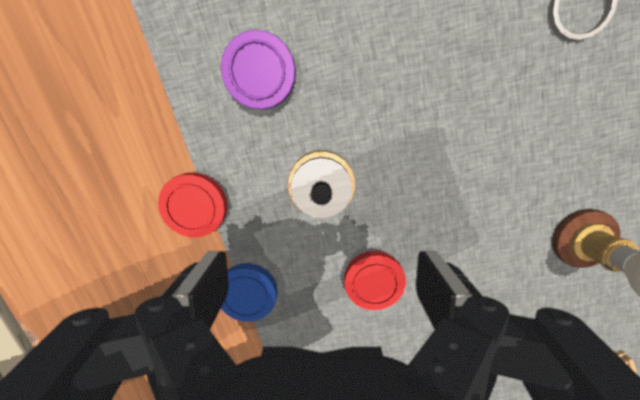

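Lid set shows at wrist (321,185): rim r 31.0, cover r 27.0 and knob r 9.0 are concentric at (488.1, 123.5), at the right heights (30.5 / 43.7 / 63.6). Both fingers' landing zones are clear. Descending.

Emit:
{"op": "apply_moves", "data": {
  "rows": [
    [0.6,-1.1,30,0,0,0],
    [0,0,30,0,0,0],
    [0,0,30,0,0,0],
    [0,0,25,0,0,0],
    [0,0,15,0,0,0]
  ]
}}

```text
time: 5.32
tool_pos: [487.2, 123.8, 13.7]
tcp_rot: [-179.9, 0.0, 75.1]
ft_force: [-0.2, 0.2, -0.4]
finger_gap: 84.9
grip_force: 0.0
```

Emit:
{"op": "apply_moves", "data": {
  "rows": [
    [0,0,6,0,0,0],
    [0,0,4,0,0,0],
    [0,0,2,0,0,0],
    [0,0,0,0,0,0],
    [0,0,0,0,0,0]
  ]
}}

```text
time: 5.95
tool_pos: [488.3, 124.5, 3.6]
tcp_rot: [180.0, -0.0, 75.2]
ft_force: [0.3, -0.3, -0.2]
finger_gap: 85.0
grip_force: 0.0
```

Emit:
{"op": "apply_moves", "data": {
  "rows": [
    [0,0,0,0,0,0],
    [0,0,0,0,0,0],
    [0,0,0,0,0,0],
    [0,0,0,0,0,0],
    [0,0,0,0,0,0]
  ],
  "fingers": 56,
  "grip_force": 40
}}

```text
time: 6.58
tool_pos: [488.1, 124.4, 3.2]
tcp_rot: [180.0, -0.0, 75.2]
ft_force: [0.8, -0.2, 0.6]
finger_gap: 56.0
grip_force: 0.4
```

Emit:
{"op": "apply_moves", "data": {
  "rows": [
    [0,0,0,0,0,0],
    [0,0,0,0,0,0],
    [0,0,0,0,0,0],
    [0,0,-3,0,0,0],
    [0,0,-4,0,0,0]
  ]
}}

```text
time: 7.2
tool_pos: [487.6, 124.4, 10.1]
tcp_rot: [-180.0, 0.0, 75.2]
ft_force: [-0.0, 0.4, 0.6]
finger_gap: 56.1
grip_force: 0.0
```

Emit:
{"op": "apply_moves", "data": {
  "rows": [
    [0,0,-10,0,0,0],
    [0,0,-18,0,0,0],
    [0,0,-22,0,0,0],
    [0,0,-22,0,0,0],
    [0,0,-18,0,0,0]
  ]
}}

```text
time: 7.82
tool_pos: [488.7, 124.5, 102.5]
tcp_rot: [179.9, -0.0, 75.2]
ft_force: [-0.3, 1.0, -0.3]
finger_gap: 56.2
grip_force: 0.0
```

Emit:
{"op": "apply_moves", "data": {
  "rows": [
    [0,0,-10,0,0,0],
    [0,0,0,0,0,0],
    [0,0,0,0,0,0],
    [0,0,0,0,0,0],
    [0,0,0,0,0,0]
  ]
}}

```text
time: 8.45
tool_pos: [487.5, 124.3, 109.4]
tcp_rot: [-179.9, 0.0, 75.2]
ft_force: [-0.2, 0.4, 0.6]
finger_gap: 56.2
grip_force: 0.0
```

```bash
python3 - <<'E'
from h import *
T,s=pose();w,p=cloud(save='pics/w_held.png')
print(s['tool_pos'],s['tcp_rot'],s['finger_gap'],s['grip_force'],s['ft_force'])
z=s['tool_pos'][2];c=s['tool_pos'][:2]
k=near(w,c,14,z+45,z+75);print('knob',circ(k[k[:,2]>np.percentile(k[:,2],95)-3]))
cv=near(w,c,28.5,z+30,z+48);print(np.percentile(cv[:,2],[5,50,95])-z);m=cv[abs(cv[:,2]-np.median(cv[:,2]))<2.5];print('cover',circ(m))
A=np.c_[m[:,:2]-c,np.ones(len(m))];print('tilt',np.degrees(np.linalg.lstsq(A,m[:,2],rcond=None)[0][:2]))
E
```

```text
[487.52211942 124.32819346 109.40035466] [-1.79934705e+02  2.76678105e-02  7.51592245e+01] 56.15775142514542 0.0 [-0.15872579  0.42598421  0.56985808]Traceback (most recent call last):
  File "<stdin>", line 5, in <module>
    return _quantile_unchecked(
        a, q, axis, out, overwrite_input, method, keepdims, weights)
    return _ureduce(a,
                    func=_quantile_ureduce_func,
    ...<5 lines>...
                    overwrite_input=overwrite_input,
                    method=method)
    r = func(a, **kwargs)
    result = _quantile(arr,
                       quantiles=q,
    ...<2 lines>...
                       out=out,
                       weights=wgt)
    slices_having_nans = np.isnan(arr[-1, ...])
                                  ~~~^^^^^^^^^
IndexError: index -1 is out of bounds for axis 0 with size 0
```

View pics/w_held.png

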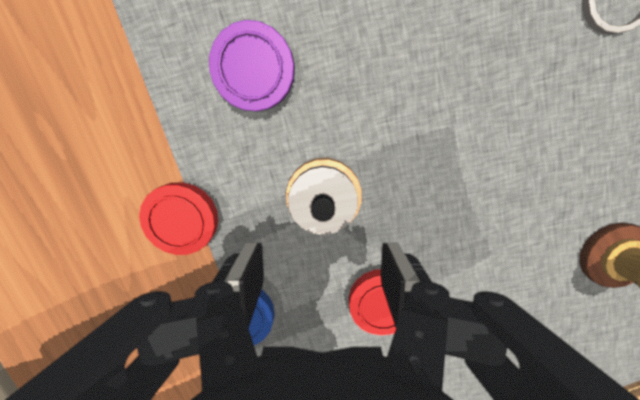

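The fingers closed to 56 without contact and the lid set still stands on the mat at wrist (323,197). It wasn't gripped. I'll use depth to find where the fingertips really are and whether the set moved.

```bash
python3 - <<'E'
from h import *
T,s=pose();w,p=cloud()
c=(488,123.5)
print('rim',circ(near(w,c,45,28,33)));print('cover',circ(near(w,c,45,40,46)));print('knob',circ(near(w,c,45,58,67)))
q=(w-T[:3,3])@T[:3,:3]
m=(abs(q[...,0])<25)&(abs(q[...,1])<70)&(q[...,2]<30)
Q=q[m];print(len(Q))
for sg in(-1,1):
    f=Q[Q[:,1]*sg>0];f=f[f[:,2]>-80]
    if len(f): print(sg,'maxz',np.percentile(f[:,2],[90,97,99,100]).round(1),'x',f[:,0].min().round(),f[:,0].max().round(),'|y| near tip',np.percentile(abs(f[f[:,2]>np.percentile(f[:,2],90)][:,1]),[1,50,99]).round(1))
for v in (250,256,262,270,280): print(v,q[v,245:265:4].round(0).tolist())
E
```

```text
rim [488.2 123.6  30.9 487.7 123.1  29.1  30.5 683. ]
cover [ 487.4  123.6   27.   487.4  123.5   20.3   43.7 3080. ]
knob [487.6 123.4   9.2 487.6 124.2   6.4  63.6 505. ]
46759
-1 maxz [-41.3 -35.8 -33.1 -30. ] x -12.0 14.0 |y| near tip [28.1 28.5 40.3]
1 maxz [-41.2 -35.6 -32.8 -29.7] x -12.0 14.0 |y| near tip [27.4 27.7 39.6]
250 [[11.0, -33.0, -44.0], [10.0, -32.0, -43.0], [11.0, -30.0, -44.0], [9.0, -29.0, -41.0], [5.0, -29.0, -33.0]]
256 [[10.0, -32.0, -49.0], [10.0, -30.0, -48.0], [11.0, -29.0, -49.0], [8.0, -28.0, -44.0], [3.0, -28.0, -35.0]]
262 [[10.0, -31.0, -54.0], [10.0, -29.0, -54.0], [8.0, -28.0, -50.0], [5.0, -28.0, -44.0], [0.0, -28.0, -35.0]]
270 [[10.0, -29.0, -61.0], [9.0, -29.0, -58.0], [6.0, -28.0, -52.0], [2.0, -28.0, -45.0], [-3.0, -28.0, -36.0]]
280 [[9.0, -28.0, -66.0], [5.0, -29.0, -59.0], [1.0, -28.0, -53.0], [-3.0, -28.0, -46.0], [-7.0, -28.0, -38.0]]
```

The real fingertips lie about 30 mm behind the reported TCP. Depth shows this, and it explains why the pads closed above the rim (3.5+30 > 30). The set hasn't moved. I need the reported TCP near z = −21, so first I check the body's clearance over the knob.

```bash
python3 - <<'E'
from h import *
T,s=pose();w,p=cloud()
q=(w-T[:3,3])@T[:3,:3]
for v in (340,350,360,370,380,390,398): print(v,[q[v,u].round(0).tolist() for u in (280,321,360)])
m=(abs(q[...,1])<20)&(abs(q[...,0])<45)&(q[...,2]<-40);print(np.nanpercentile(q[m][:,2],[50,90,99,100]))
print(s['tool_pos'])
E
```

```text
340 [[-163.0, -44.0, 108.0], [-164.0, -1.0, 109.0], [-163.0, 39.0, 108.0]]
350 [[9.0, -11.0, -100.0], [-175.0, -1.0, 108.0], [10.0, 10.0, -101.0]]
360 [[10.0, -10.0, -105.0], [10.0, -0.0, -106.0], [11.0, 9.0, -106.0]]
370 [[10.0, -10.0, -108.0], [11.0, -0.0, -110.0], [11.0, 9.0, -109.0]]
380 [[10.0, -10.0, -111.0], [11.0, -0.0, -112.0], [12.0, 8.0, -113.0]]
390 [[10.0, -9.0, -114.0], [10.0, -0.0, -114.0], [11.0, 8.0, -115.0]]
398 [[11.0, -9.0, -117.0], [11.0, -0.0, -117.0], [11.0, 8.0, -116.0]]
[-111.94176591 -102.88358834  -99.81006194  -97.80741714]
[487.77407118 124.33856239 109.72019578]
```

The body front is at −98, consistent with a rigid shift of about 25 mm. At TCP −23 it stays about 12 mm above the knob.

Emit:
{"op": "apply_moves", "data": {
  "rows": [
    [-0.8,0.5,0,0,0,0],
    [0,0,15,0,0,0],
    [0,0,25,0,0,0],
    [0,0,25,0,0,0],
    [0,0,20,0,0,0]
  ],
  "fingers": 85
}}

```text
time: 9.22
tool_pos: [487.1, 123.3, 22.8]
tcp_rot: [-179.9, 0.0, 75.2]
ft_force: [-0.3, 1.2, -0.2]
finger_gap: 85.0
grip_force: 0.0
```

Emit:
{"op": "apply_moves", "data": {
  "rows": [
    [0,0,15,0,0,0],
    [0,0,10,0,0,0],
    [0,0,6,0,0,0],
    [0,0,4,0,0,0],
    [0,0,0,0,0,0]
  ]
}}

```text
time: 9.85
tool_pos: [488.4, 123.5, -9.8]
tcp_rot: [180.0, -0.0, 75.2]
ft_force: [0.6, 0.4, 0.7]
finger_gap: 85.0
grip_force: 0.0
```

Emit:
{"op": "apply_moves", "data": {
  "rows": [
    [0,0,4,0,0,0],
    [0,0,4,0,0,0],
    [0,0,3,0,0,0],
    [0,0,2,0,0,0],
    [0,0,0,0,0,0]
  ]
}}

```text
time: 10.48
tool_pos: [488.1, 123.5, -23.1]
tcp_rot: [-180.0, 0.0, 75.2]
ft_force: [-0.5, 0.7, 0.3]
finger_gap: 85.0
grip_force: 0.0
```

Emit:
{"op": "apply_moves", "data": {
  "rows": [
    [0,0,0,0,0,0],
    [0,0,0,0,0,0],
    [0,0,0,0,0,0],
    [0,0,0,0,0,0],
    [0,0,0,0,0,0]
  ],
  "fingers": 56,
  "grip_force": 40
}}

```text
time: 11.1
tool_pos: [488.6, 123.6, -22.4]
tcp_rot: [180.0, -0.0, 75.2]
ft_force: [-1.5, -0.8, 5.6]
finger_gap: 60.4
grip_force: 43.3
```

Emit:
{"op": "apply_moves", "data": {
  "rows": [
    [0,0,0,0,0,0],
    [0,0,-2,0,0,0],
    [0,0,-4,0,0,0],
    [0,0,-8,0,0,0],
    [0,0,-12,0,0,0]
  ]
}}

```text
time: 11.72
tool_pos: [487.9, 123.4, 3.5]
tcp_rot: [-180.0, 0.0, 75.2]
ft_force: [-0.1, -0.2, -2.7]
finger_gap: 60.6
grip_force: 43.8
```

Emit:
{"op": "apply_moves", "data": {
  "rows": [
    [0,0,-16,0,0,0],
    [0,0,-18,0,0,0],
    [0,0,-20,0,0,0],
    [0,0,-12,0,0,0],
    [0,0,-6,0,0,0]
  ]
}}

```text
time: 12.35
tool_pos: [488.9, 123.6, 76.4]
tcp_rot: [179.9, -0.0, 75.2]
ft_force: [-0.0, -0.4, -2.7]
finger_gap: 60.5
grip_force: 43.8
```

Emit:
{"op": "apply_moves", "data": {
  "rows": [
    [0,0,-2,0,0,0],
    [0,0,0,0,0,0],
    [0,0,0,0,0,0],
    [0,0,0,0,0,0],
    [0,0,0,0,0,0]
  ]
}}

```text
time: 12.98
tool_pos: [488.1, 123.5, 76.8]
tcp_rot: [-180.0, 0.0, 75.2]
ft_force: [1.4, 0.3, -3.0]
finger_gap: 60.8
grip_force: 43.8
```

```bash
cat >> h.py <<'E'
def held():
    T,s=pose();w,p=cloud(save='pics/held.png');q=(w-T[:3,3])@T[:3,:3]
    print(s['tool_pos'],s['tcp_rot'],s['finger_gap'],s['grip_force'],s['ft_force'],s['time'])
    f=lambda z0,z1,r:q[(np.hypot(q[...,0],q[...,1])<r)&(q[...,2]>z0)&(q[...,2]<z1)]
    h=f(-95,-70,13);z=np.percentile(h[:,2],5);k=h[h[:,2]<z+3];print('knob tool',circ(k))
    m=f(z+15,z+25,27.5);m=m[abs(m[:,2]-np.median(m[:,2]))<2.5];print('cover tool',circ(m))
    A=np.c_[m[:,:2],np.ones(len(m))];print('tilt deg',np.degrees(np.linalg.lstsq(A,m[:,2],rcond=None)[0][:2]))
    r=q[(q[...,2]>z+30)&(q[...,2]<z+37)&(abs(q[...,1])<26)&(q[...,0]>0)&(q[...,0]<40)];print('rim tool, max x',r[:,0].max() if len(r) else None, np.median(r[:,2]) if len(r) else None,len(r))
E
python3 -c "
from h import *
held()"
```

```text
[488.0855705  123.48004601  76.83803883] [-1.79974613e+02  1.09057335e-02  7.51607137e+01] 60.769476429848815 43.82203996181488 [ 1.37671298  0.29533372 -3.02527329] 12.975
knob tool [ 7.000e-01 -9.000e-01  9.000e+00  2.100e+00 -9.000e-01  5.700e+00
 -8.600e+01  1.779e+03]
cover tool [ 2.0000e-01 -9.0000e-01  2.7000e+01  1.4000e+00 -9.0000e-01  1.9500e+01
 -6.6100e+01  1.0687e+04]
tilt deg [0.25503507 0.05715664]
rim tool, max x 30.783374739099806 -52.96571202908401 2281
```

View pics/held.png

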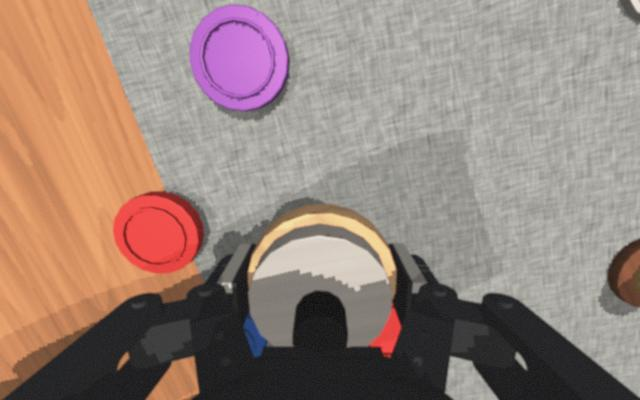

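Held by the rim at wrist (322,215), with cover on, level within 0.3°, and centred on the tool within about 1 mm. I carry it gently to the tin.

Emit:
{"op": "apply_moves", "data": {
  "rows": [
    [-10,2.4,0,0,0,0],
    [-20,4.8,0,0,0,0],
    [-28,6.8,0,0,0,0],
    [-30,7.3,0,0,0,0],
    [-30,7.3,0,0,0,0]
  ]
}}

```text
time: 13.65
tool_pos: [485.5, 0.6, 77.2]
tcp_rot: [180.0, 0.0, 75.2]
ft_force: [-0.3, 0.7, -2.6]
finger_gap: 60.2
grip_force: 43.8
```

Emit:
{"op": "apply_moves", "data": {
  "rows": [
    [-30,7.3,0,0,0,0],
    [-30,7.3,0,0,0,0],
    [-30,7.3,0,0,0,0],
    [-28,6.8,0,0,0,0],
    [-20,4.8,0,0,0,0]
  ]
}}

```text
time: 14.28
tool_pos: [482.4, -141.8, 77.2]
tcp_rot: [180.0, 0.0, 75.1]
ft_force: [-0.5, 0.9, -2.7]
finger_gap: 60.3
grip_force: 43.8
```

Emit:
{"op": "apply_moves", "data": {
  "rows": [
    [-13,3.2,0,0,0,0],
    [-6.7,1.5,0,0,0,0],
    [0,0,6,0,0,0],
    [0,0,8,0,0,0],
    [0,0,4,0,0,0]
  ]
}}

```text
time: 14.9
tool_pos: [481.6, -159.2, 57.9]
tcp_rot: [-179.9, -0.0, 75.2]
ft_force: [0.8, -0.0, -1.9]
finger_gap: 60.9
grip_force: 43.8
```

Emit:
{"op": "apply_moves", "data": {
  "rows": [
    [0,0,0,0,0,0],
    [0,0,0,0,0,0],
    [0,0,0,0,0,0],
    [0,0,0,0,0,0],
    [0,0,0,0,0,0]
  ]
}}

```text
time: 15.52
tool_pos: [482.3, -160.2, 59.2]
tcp_rot: [180.0, 0.0, 75.2]
ft_force: [0.2, 0.1, -2.7]
finger_gap: 60.8
grip_force: 43.8
```

```bash
python3 - <<'E'
from h import *
held()
for c in ['scene','top']:
    w,p=cloud(c,save=f'pics/{c}1.png')
    x=near(w,(482,-160),45,105,200);print(c,'knob/cover',[circ(near(w,(482,-160),40,a,b)) for a,b in((118,128),(135,150))])
w,p=cloud()
print('tin wrist',circ(near(w,(482,-160),45,57,63)))
a=cv2.imread('pics/scene1.png')[130:230,180:320];cv2.imwrite('pics/c1.png',cv2.resize(a,(700,500),interpolation=3))
E
```

```text
[ 482.29238971 -160.16035967   59.23079579] [1.79986748e+02 1.97981441e-03 7.51591235e+01] 60.797352813356 43.83865177631378 [ 0.24426643  0.0945072  -2.69942618] 15.525
knob tool [ 7.000e-01 -9.000e-01  9.100e+00  2.300e+00 -1.000e+00  5.700e+00
 -8.600e+01  1.813e+03]
cover tool [ 2.0000e-01 -6.0000e-01  2.7100e+01  1.4000e+00 -9.0000e-01  1.9600e+01
 -6.6000e+01  1.0711e+04]
tilt deg [0.24474752 0.04857732]
rim tool, max x 30.953043971283325 -52.9816333563804 2197
scene knob/cover [array([ 484.5, -151. ,   38.7,  482.6, -154.9,   22.9,  123.8,  239. ]), array([ 484.3, -153.6,   37.8,  487.8, -138.5,   31.8,  141. ,   57. ])]
top knob/cover [array([ 0.,  0.,  0.,  0.,  0.,  0., nan,  0.]), array([ 446.3, -149.2,    4. ,  446.6, -149.5,    2.8,  141.6,    7. ])]
tin wrist [ 483.6 -149.9   25.8  481.6 -158.9   25.3   60.4  810. ]
  return _methods._mean(a, axis=axis, dtype=dtype,
  ret = ret.dtype.type(ret / rcount)
```

View pics/c1.png

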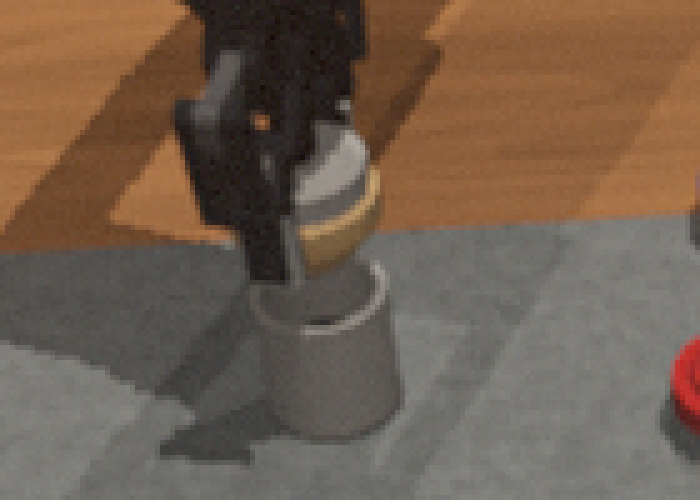

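The closed set hangs level above the tin mouth (crop 320,300). I refine the alignment from the visible mouth arc using its known radius.

```bash
python3 - <<'E'
from h import *
from scipy.optimize import least_squares
for i in range(2):
    T,s=pose();w,p=cloud();q=(w-T[:3,3])@T[:3,:3]
    z=T[2,3]
    def fit(z0,z1,r0,R,xmin):
        m=(np.hypot(q[...,0],q[...,1])<r0)&(w[...,2]>z0)&(w[...,2]<z1)&(q[...,0]>xmin);Q=q[m][:,:2];c=np.zeros(2)
        for _ in range(4):
            a=np.round(np.degrees(np.arctan2(*(Q-c).T[::-1]))/4);r=np.hypot(*(Q-c).T)
            E=np.array([Q[a==k][np.argsort(r[a==k])[-2]] for k in np.unique(a) if (a==k).sum()>4])
            c=least_squares(lambda c:np.hypot(*(E-c).T)-R,c,loss='soft_l1',f_scale=.5).x
        return c.round(2),len(E),np.abs(np.hypot(*(E-c).T)-R).mean().round(2)
    print('tin',fit(57,63,34,28,5),'rim',fit(z+50.5,z+55,34,31,14),'cover',fit(z+64,z+68,30,27,5),s['tool_pos'].round(1) if hasattr(s['tool_pos'],'round') else s['tool_pos'])
E
```

```text
tin (array([-0.37, -0.93]), 34, np.float64(0.16)) rim (array([-0.33, -0.32]), 31, np.float64(0.15)) cover (array([-0.07, -1.07]), 40, np.float64(0.21)) [ 482.2 -160.1   59.1]
tin (array([-0.4, -0.9]), 34, np.float64(0.15)) rim (array([-0.31, -0.3 ]), 31, np.float64(0.15)) cover (array([-0.07, -1.02]), 40, np.float64(0.2)) [ 482.2 -160.1   59.1]
```

Emit:
{"op": "apply_moves", "data": {
  "rows": [
    [0,-0.5,4,0,0,0],
    [0,0,6,0,0,0],
    [0,0,5,0,0,0],
    [0,0,3,0,0,0],
    [0,0,1,0,0,0]
  ]
}}

```text
time: 16.45
tool_pos: [481.5, -159.9, 39.7]
tcp_rot: [-180.0, -0.0, 75.2]
ft_force: [-0.1, 0.9, -1.6]
finger_gap: 60.8
grip_force: 43.8
```

Emit:
{"op": "apply_moves", "data": {
  "rows": [
    [0,0,1.5,0,0,0],
    [0,0,1.5,0,0,0],
    [0,0,1,0,0,0],
    [0,0,1,0,0,0],
    [0,0,1,0,0,0]
  ]
}}

```text
time: 17.08
tool_pos: [481.8, -160.0, 34.1]
tcp_rot: [180.0, 0.0, 75.2]
ft_force: [0.3, 0.0, -3.0]
finger_gap: 60.2
grip_force: 43.8
```

Emit:
{"op": "apply_moves", "data": {
  "rows": [
    [0,0,1,0,0,0],
    [0,0,1,0,0,0],
    [0,0,1,0,0,0],
    [0,0,0.5,0,0,0],
    [0,0,0,0,0,0]
  ]
}}

```text
time: 17.7
tool_pos: [481.7, -159.9, 30.5]
tcp_rot: [-180.0, -0.0, 75.2]
ft_force: [0.7, -0.8, -2.9]
finger_gap: 60.5
grip_force: 43.8
```

The plug's taper is already inside with no force. Continuing.

Emit:
{"op": "apply_moves", "data": {
  "rows": [
    [0,0,1.5,0,0,0],
    [0,0,1.5,0,0,0],
    [0,0,1.5,0,0,0],
    [0,0,1,0,0,0],
    [0,0,0.5,0,0,0]
  ]
}}

```text
time: 18.32
tool_pos: [481.7, -160.0, 24.5]
tcp_rot: [-180.0, -0.0, 75.2]
ft_force: [0.7, -0.5, -2.3]
finger_gap: 60.5
grip_force: 43.8
```

Emit:
{"op": "apply_moves", "data": {
  "rows": [
    [0,0,0.7,0,0,0],
    [0,0,0.6,0,0,0],
    [0,0,0.6,0,0,0],
    [0,0,0.4,0,0,0],
    [0,0,0,0,0,0]
  ]
}}

```text
time: 18.95
tool_pos: [481.7, -160.0, 22.3]
tcp_rot: [-180.0, -0.0, 75.2]
ft_force: [0.5, 0.0, -2.6]
finger_gap: 61.0
grip_force: 43.8
```

Emit:
{"op": "apply_moves", "data": {
  "rows": [
    [0,0,0.3,0,0,0],
    [0,0,0.3,0,0,0],
    [0,0,0.2,0,0,0],
    [0,0,0.2,0,0,0],
    [0,0,0,0,0,0]
  ]
}}

```text
time: 19.58
tool_pos: [481.8, -160.0, 21.6]
tcp_rot: [180.0, 0.0, 75.2]
ft_force: [-2.6, 1.3, 2.8]
finger_gap: 60.9
grip_force: 44.0
```

Emit:
{"op": "apply_moves", "data": {
  "rows": [
    [0,0,0.2,0,0,0],
    [0,0,0.2,0,0,0],
    [0,0,0,0,0,0],
    [0,0,0,0,0,0],
    [0,0,0,0,0,0]
  ]
}}

```text
time: 20.2
tool_pos: [481.8, -160.0, 21.5]
tcp_rot: [-180.0, 0.0, 75.2]
ft_force: [-4.5, 2.2, 8.2]
finger_gap: 60.8
grip_force: 44.6
```

```bash
python3 - <<'E'
from h import *
held()
w,p=cloud();c=(481.5,-159.7)
for n,a,b in(('rim74',70,77),('cover87',84,91)):print(n,circ(near(w,c,33,a,b)))
E
```

```text
[ 481.79343433 -160.00368285   21.53492199] [-1.79999945e+02  3.20995637e-03  7.51664194e+01] 60.78104919817237 44.55345153808594 [-4.50874667  2.2221313   8.17722635] 20.2
knob tool [ 8.000e-01 -1.000e+00  9.100e+00  2.300e+00 -1.000e+00  5.800e+00
 -8.600e+01  1.815e+03]
cover tool [ 2.0000e-01 -6.0000e-01  2.7100e+01  1.5000e+00 -9.0000e-01  1.9500e+01
 -6.6100e+01  1.0719e+04]
tilt deg [0.25373138 0.11923427]
rim tool, max x 30.91755979855334 -53.0279670394503 2212
rim74 [ 481.7 -159.    32.7  481.  -160.7   29.7   74.5 2920. ]
cover87 [  481.6  -159.2    32.8   481.2  -158.6    20.5    87.6 11536. ]
```

Seated: rim top at 74.5 (home 74, camera reads 0.5 high), firm contact, level. I release and rise.

Emit:
{"op": "apply_moves", "data": {
  "rows": [
    [0,0,-0.3,0,0,0],
    [0,0,0,0,0,0],
    [0,0,0,0,0,0],
    [0,0,0,0,0,0],
    [0,0,0,0,0,0]
  ],
  "fingers": 70
}}

```text
time: 20.92
tool_pos: [481.7, -160.0, 21.1]
tcp_rot: [-180.0, -0.0, 75.2]
ft_force: [0.2, -0.0, -0.4]
finger_gap: 70.2
grip_force: 0.0
```

Emit:
{"op": "apply_moves", "data": {
  "rows": [
    [0,0,0,0,0,0],
    [0,0,0,0,0,0],
    [0,0,-3,0,0,0],
    [0,0,-5,0,0,0],
    [0,0,-10,0,0,0]
  ],
  "fingers": 84
}}

```text
time: 21.55
tool_pos: [481.5, -159.8, 39.5]
tcp_rot: [-180.0, -0.0, 75.2]
ft_force: [0.8, 0.3, -0.0]
finger_gap: 84.1
grip_force: 0.0
```

Emit:
{"op": "apply_moves", "data": {
  "rows": [
    [0,0,-15,0,0,0],
    [0,0,-20,0,0,0],
    [0,0,-16,0,0,0],
    [0,0,0,0,0,0],
    [0,0,0,0,0,0]
  ]
}}

```text
time: 22.18
tool_pos: [481.5, -159.9, 89.8]
tcp_rot: [-180.0, -0.0, 75.2]
ft_force: [0.2, 0.5, -1.3]
finger_gap: 83.6
grip_force: 0.0
```

Emit:
{"op": "apply_moves", "data": {
  "rows": [
    [0,0,0,0,0,0],
    [0,0,0,0,0,0],
    [0,0,0,0,0,0],
    [0,0,0,0,0,0],
    [0,0,0,0,0,0]
  ],
  "fingers": 36
}}

```text
time: 22.8
tool_pos: [481.7, -160.0, 90.2]
tcp_rot: [-180.0, 0.0, 75.2]
ft_force: [0.9, 0.1, 0.2]
finger_gap: 35.8
grip_force: 0.0
```

```bash
python3 - <<'E'
from h import *
T,s=pose();w,p=cloud(save='pics/w_seat.png');print(s['tool_pos'],s['finger_gap'],s['ft_force'],s['time'])
c=(481.5,-159.7)
for n,a,b in(('rim74',72,77),('cover87',85,90),('knob107',104,110)):
    P=near(w,c,33 if n[0]!='k' else 12,a,b);print(n,circ(P))
m=near(w,c,25,84,91);A=np.c_[m[:,:2]-c,np.ones(len(m))];print('tilt',np.degrees(np.linalg.lstsq(A,m[:,2],rcond=None)[0][:2]))
q=(w-T[:3,3])@T[:3,:3]
for sg in(-1,1):
    f=q[(abs(q[...,0])<14)&(q[...,1]*sg>14)&(q[...,1]*sg<45)&(q[...,2]>-80)&(q[...,2]<-22)]
    print('tip',np.percentile(f[:,2],[97,99,100]).round(1),np.percentile(abs(f[:,1]),1).round(1))
k=q[(np.hypot(q[...,0],q[...,1])<14)&(w[...,2]>103)&(w[...,2]<110)];print('knob tool',circ(k) if len(k) else None)
E
```

```text
[ 481.71886039 -159.98831991   90.15463882] 35.78260473565474 [0.85623248 0.13152049 0.19292403] 22.8
rim74 [ 481.5 -159.9   31.   481.  -160.2   29.1   74.5 1102. ]
cover87 [ 480.9 -159.8   27.2  480.8 -159.7   20.2   87.6 5052. ]
knob107 [ 480.6 -159.6    9.3  480.9 -159.     6.4  107.6  896. ]
tilt [-0.13345852 -0.04504808]
tip [-34.4 -31.5 -27.5] 18.2
tip [-34.4 -31.2 -27.4] 17.5
knob tool [ 1.00e-01 -1.20e+00  9.30e+00  8.00e-01 -1.00e+00  6.40e+00 -1.74e+01
  9.13e+02]
```

View pics/w_seat.png

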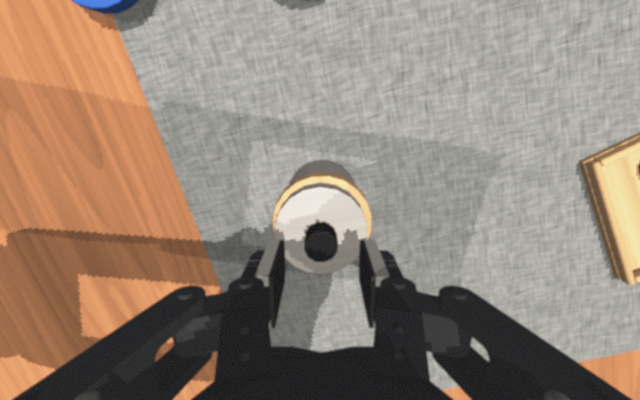

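Lid seated at wrist (322,215): rim, cover and knob stand at the right heights, level. Fingertips are at −27.4 for this opening. I descend to the knob with tips about 4 mm above the cover.

Emit:
{"op": "apply_moves", "data": {
  "rows": [
    [0,-0.7,4,0,0,0],
    [0,0,8,0,0,0],
    [0,0,6,0,0,0],
    [0,0,4,0,0,0],
    [0,0,2.5,0,0,0]
  ]
}}

```text
time: 23.48
tool_pos: [480.9, -159.7, 65.2]
tcp_rot: [-180.0, -0.0, 75.2]
ft_force: [-0.3, 0.2, -0.5]
finger_gap: 35.9
grip_force: 0.0
```

Emit:
{"op": "apply_moves", "data": {
  "rows": [
    [0,0,0,0,0,0],
    [0,0,0,0,0,0],
    [0,0,0,0,0,0],
    [0,0,0,0,0,0],
    [0,0,0,0,0,0]
  ],
  "fingers": 12,
  "grip_force": 40
}}

```text
time: 24.1
tool_pos: [481.1, -159.8, 65.7]
tcp_rot: [180.0, -0.0, 75.2]
ft_force: [0.1, 0.2, 0.1]
finger_gap: 16.1
grip_force: 39.0
```

Knob gripped. Lifting slowly, then faster.

Emit:
{"op": "apply_moves", "data": {
  "rows": [
    [0,0,-1,0,0,0],
    [0,0,-1.5,0,0,0],
    [0,0,-2,0,0,0],
    [0,0,-3,0,0,0],
    [0,0,-4,0,0,0]
  ]
}}

```text
time: 24.72
tool_pos: [481.1, -159.8, 77.4]
tcp_rot: [180.0, 0.0, 75.2]
ft_force: [-0.2, 0.2, -0.2]
finger_gap: 16.0
grip_force: 39.0
```

Emit:
{"op": "apply_moves", "data": {
  "rows": [
    [0,0,-6,0,0,0],
    [0,0,-9,0,0,0],
    [0,0,-12,0,0,0],
    [0,0,-14,0,0,0],
    [0,0,-14,0,0,0]
  ]
}}

```text
time: 25.35
tool_pos: [481.3, -159.9, 133.5]
tcp_rot: [180.0, 0.0, 75.2]
ft_force: [0.5, 0.3, -0.9]
finger_gap: 16.2
grip_force: 39.0
```

Emit:
{"op": "apply_moves", "data": {
  "rows": [
    [0,0,-14,0,0,0],
    [0,0,-10,0,0,0],
    [0,0,-6,0,0,0],
    [0,0,-3.5,0,0,0],
    [0,0,0,0,0,0]
  ]
}}

```text
time: 25.98
tool_pos: [481.0, -159.8, 165.6]
tcp_rot: [-180.0, -0.0, 75.2]
ft_force: [0.5, 0.3, -1.9]
finger_gap: 16.1
grip_force: 39.0
```

Emit:
{"op": "apply_moves", "data": {
  "rows": [
    [0,0,0,0,0,0],
    [0,0,0,0,0,0],
    [0,0,0,0,0,0],
    [0,0,0,0,0,0],
    [0,0,0,0,0,0]
  ]
}}

```text
time: 26.6
tool_pos: [481.1, -159.8, 165.7]
tcp_rot: [-180.0, 0.0, 75.2]
ft_force: [0.4, 0.6, -0.6]
finger_gap: 15.7
grip_force: 39.0
```

```bash
python3 - <<'E'
from h import *
T,s=pose();w,p=cloud(save='pics/w_end.png');print(s['tool_pos'],s['finger_gap'],s['ft_force'],s['time'],np.abs(s['qd']).max())
c=(481.5,-159.7)
q=(w-T[:3,3])@T[:3,:3]
m=q[(np.hypot(q[...,0],q[...,1])<26)&(q[...,2]>-30)&(q[...,2]<-12)];print('cover tool',circ(m))
A=np.c_[m[:,:2],np.ones(len(m))];print('tilt',np.degrees(np.linalg.lstsq(A,m[:,2],rcond=None)[0][:2]))
print('rim',circ(near(w,c,35,71,76)))
for cam in('scene','top'):
    w,p=cloud(cam,save=f'pics/{cam}_end.png')
    for a,b in((71,77),(78,86),(160,200)):
        P=near(w,c,36,a,b);print(cam,a,b,circ(P) if len(P)>3 else len(P))
for cam in('scene','wrist'):
    for n in('striker_center','coin_tin','inner_lid_rim'):print(cam,n,models.place_of(n,cam)[:2])
a=cv2.imread('pics/scene_end.png')[90:230,180:320];b=cv2.imread('pics/w_end.png')[100:400,170:470]
cv2.imwrite('pics/e.png',np.hstack([cv2.resize(a,(400,400),interpolation=3),cv2.resize(b,(400,400))]))
E
```

```text
[ 481.05071775 -159.83212426  165.67758156] 15.747942273115388 [ 0.35173751  0.58300165 -0.62879631] 26.6 0.11916630619859145
cover tool [ 0.000e+00 -0.000e+00  2.600e+01 -1.000e-01  0.000e+00  2.000e+01
 -2.190e+01  3.823e+03]
tilt [0.21608505 0.11269522]
rim [ 481.3 -159.7   30.8  481.5 -159.1   26.3   74.5 1226. ]
scene 71 77 [ 482.8 -157.    32.2  482.2 -157.    26.4   73.5  243. ]
scene 78 86 [ 483.6 -157.8   21.2  484.  -156.5   14.6   81.1  213. ]
scene 160 200 [ 483.5 -156.    27.4  486.4 -156.1   20.   185.7  451. ]
top 71 77 [ 490.2 -139.3   21.3  487.7 -146.2   15.8   74.3   47. ]
top 78 86 [ 485.2 -133.7    5.9  483.8 -134.5    5.4   79.     4. ]
top 160 200 0
scene striker_center [{'xyz': [482.4, -161.4, 77.3], 'confidence': 0.7}, {'xyz': [749.3, 210.6, 1.1], 'confidence': 0.58}]
scene coin_tin [{'xyz': [482.4, -159.5, -0.2], 'confidence': 0.65}]
scene inner_lid_rim [{'xyz': [465.3, 229.2, 21.0], 'confidence': 0.83}, {'xyz': [365.4, 136.7, 20.3], 'confidence': 0.74}]
wrist striker_center [{'xyz': [479.6, -157.2, 79.1], 'confidence': 0.62}]
wrist coin_tin []
wrist inner_lid_rim []
```

View pics/e.png

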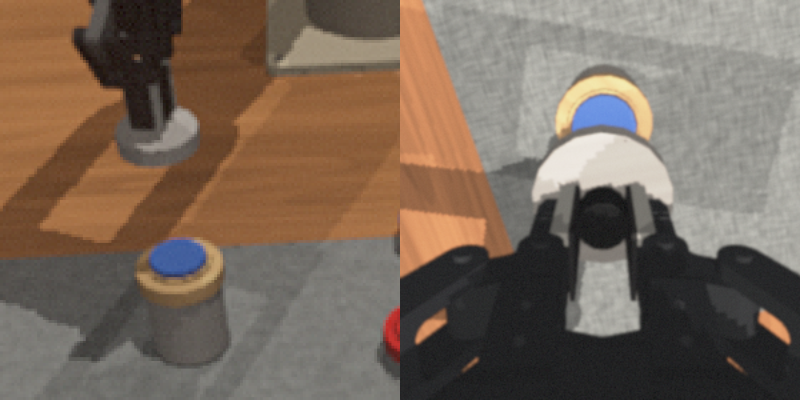

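The picture shows the cover held level at (158,138), 100 mm up. The blue striker lies on the seated inner lid at (178,258), and the tin hasn't moved.

```bash
python3 -c "
from h import *
print(job.hand_in())"
```

```text
the job is handed in; nothing more can be done
None
```

The job is done and handed in at about 27 s: the inner lid is seated in the tin with the striker on it, and the cover is held level by its knob about 10 cm above.

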